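# Refit the knob of a cassette gas stove and hold it down

### The job

The black control knob of this portable gas stove was pulled off for cleaning. First slide the red cartridge lever all the way left to its white dot, so that the cartridge is released and cannot feed gas; only then fit the knob onto the D-shaped valve stem, pointer towards the white tick on the deck, push it fully home and press it down as far as the sprung stem will go. Finish while still gripping the knob and holding it down, so that the gas left in the burner bleeds off, with the lever still released and the blue coffee pod near the knob left where it stands.

Things in the scene. Friction and masses are not known exactly. Their poses are not given: they have to be found in the camera images.
- stove: grey portable gas stove, fixed, 275 (x) x 240 (y) mm. Origin: centre of its underside, on the worktop. x points to its back, y to its left; its front faces the robot. A flat dark deck, 80 mm deep, top 46 mm above the worktop, runs along the whole front. Behind it: burner with trivet on the right (top 79 mm high), rounded cartridge compartment on the left (top 76 mm)
- stem_top (a point): top centre of the bright upright D-shaped valve stem, 24 mm above the deck (70 mm above the worktop) at rest, at x -97.5, y -65 mm in the stove frame. 13 mm diameter, one flat 2 mm from its axis, top 4 mm tapered by 2.3 mm. Its axes are the stove's: the flat faces +x (back), where a white tick is painted on the deck. It does not turn. Round it a bright bezel, 1.2 mm thick
- valve_stem (a joint): how far the valve stem is pressed down, m: 0 at rest, 0.0045 at its stop. A spring holds it up: about 6 N to start it moving, 10.5 N at the stop
- lever_top (a point): top centre of the red cartridge lever, a ribbed upright tab 20 (x) x 10 (y) mm, 18.5 mm high above the deck. It slides along the stove's y axis at x -97.5 mm in the stove frame, from y +20 mm (joint 0) to y +55 mm (joint 0.035). Orange dot at the right end of its slot (engaged), white dot at the left end (released)
- cartridge_lever (a joint): travel of the red lever, m: 0 engaged (right, orange dot), 0.035 fully released (left, white dot). It stays where it is left; about 1.5 N of friction
- knob: loose black knob, skirt 44 mm wide, 34 mm tall, 35 g, upright on the worktop before the sink. Origin: underside centre, z up. Grip bar along x: 42 long, 12 wide, 12 to 34 mm above the underside; white line on its pointer (+x) end. Blind D bore below, 17 mm deep, 14.6 mm diameter, flat 2.8 mm from the axis on the +x side. Fitted: axes agree with the stove's, origin 17 mm below the stem top
- knob_pointer (a point): pointer end of the knob's grip bar: 20.5 mm along the knob's x axis, 34 mm above its underside. The fitted knob never touches the deck: its underside is 7 mm above it with the stem at rest, 2.5 mm with the stem at its stop
- blue_pod: a dark-blue coffee pod with a silver top, 50 mm wide at the rim, 44 mm tall, standing on the strip of worktop before the sink, 9 cm or more from the knob; to be left alone. It and the knob may swap places

How it is judged:
On the way, in this order (a step that is already met when the one before it is completed fails the run):
1. the cartridge lever has been slid to its released end (value of joint cartridge_lever above 0.031 m), for 0.2 s.
2. the knob sits fully home on the stem, pointer at the tick (z of knob in the frame of stem_top below -0.015 m and horizontal distance between knob and stem_top below 0.0025 m and angle between the x axis of knob and the x axis of stem_top, either way round below 0.25 rad and x of knob_pointer in the frame of stem_top above 0.015 m and angle between knob's own z axis and vertical below 0.1 rad), for 0.1 s.
At the end, for the whole second after the job is handed in: Lever within 4 mm of its released end; knob upright within 0.1 rad, its underside at least 15 mm below the stem's top, axes within 2.5 mm, pointer within 0.25 rad of the tick; stem pressed at least 3.2 of 4.5 mm and the fingers still on the knob (2 N), through the last second (all of step 2 and value of joint cartridge_lever above 0.031 m and value of joint valve_stem above 0.0032 m and contact force between the fingers and knob above 2 N); the arm keeps its last pose, push and grip.
It fails at once if the valve stem is pressed while the cartridge is still engaged (value of joint valve_stem above 0.002 m and value of joint cartridge_lever below 0.025 m).
It fails at once if the blue coffee pod is shifted by more than 20 mm (distance of blue_pod from where it was at the start of the episode above 0.02 m).
It also fails if it takes over 51 s, if anything falls off the work surface, if the arm or the gripper's body presses on something with over 40 N, if the wrist force passes 120 N, or if a joint passes its speed limit or range.

### The arm

A 7-joint arm with a two-finger parallel gripper is mounted at the origin on a cart in front of the work surface, level with it; the furniture and walls round the work are solid. World frame = base frame: x ahead of the robot, y to its left, z up, the work surface at z = 0. Lengths are in m, angles in rad, forces in N, time in s.
With the tool pointing down it reaches from about 0.4 to 0.85 m from the base axis. Payload 4.5 kg.
Tool frame: the origin (TCP) lies at the very end of the fingers, on their centre line; the grasp point (between the pads) lies 19 mm behind it (r.grip_depth is the z of the grasp point in the tool frame, in m); z points along the fingers, y is the line along which they close (so a half turn about z gives the same grasp; the last joint's range is limited). The gripper opens to 88 mm and grips with 3 to 60 N. Pads are 18 mm wide; open, the fingers measure 123 mm over their backs; the gripper's body (75 mm by 187 mm) begins 45 mm behind the grasp point.
Start: joints at [1.177, 0.689, -0.195, 1.565, 0.157, 0.902, -0.215], TCP at [0.259, -0.569, 0.239] pointing down, gripper open.
Joint ranges: [-3.01, 3.01], [-0.46, 2.08], [-1.47, 1.51], [0.13, 2.56], [-1, 4.14], [0.04, 2.09], [-2.66, 2.66]. Speed limits (rad/s): [2.57, 2.57, 3.14, 3.14, 3.14, 3.14, 3.14].

### API

Orientations are given as a unit quaternion [x, y, z, w].
In Python, from plant import r gives the robot as it stands.
- The arm moves only by the tool jog_arm, called after ">>>" by a JSON object that holds its "op" and its "data", one argument or row to a line. Schema: {"type":"object","properties":{"motion":{"type":"string"},"squeeze":{"type":"number"},"only":{"type":"string"},"quiet":{"type":"boolean"},"lines":{"type":"string"}},"required":["motion"],"additionalProperties":false}. motion is a string of 1 to 10 rows, parted by semicolons, with the numbers parted by commas; each row has 7 numbers: the opening from 0.0 (shut) to 1.0 (fully open), then dx, dy, dz in units of 5 mm, then a rotation vector rx, ry, rz in units of 0.25 rad; each row is the pose to reach, as a shift and turn from the pose commanded when the call began, along the tool's axes at that moment; what a row does not reach only later rows make up. A row lasts 1/10 s, in which the tool goes at most 0.05 m and 0.15 rad, less where a joint would pass 70% of its speed; a pose out of reach is approached as far as the arm can. The fingers move at their own pace and stop on an object; squeeze is the grip in N (left out, the last holds). Time passes only in rows, so rows that do not move let the fingers close. The tool returns the time, the measured TCP pose, the force, the opening and the grip force at its end. only (a regular expression) keeps the lines of the reply that match it, lines (a string "A,B") keeps lines A to B, and quiet returns only ok. Input that does not fit is refused with a message, and nothing moves.
- r.get_state(): the state, without advancing time (a new reading comes with each control period).
- r.snapshot(name): name is "scene" or "top" or "wrist"; returns the picture (420x560x3 uint8, red, green, blue); there is no depth.
- r.camera_params(name): a dict with "fx", "fy", "cx", "cy" (pixels), "k1" (the pictures are not rectified: a ray, as slopes to the right and down, at radius r is drawn at 1 + k1 r^2 times it, then the intrinsics apply), "rvec" (rotation vector, rad) and "tvec" (3), from world to camera coordinates, as OpenCV has them. Camera axes: x right, y down, z forward; pixel columns grow to the right and rows downward; lengths in m; the calibration is good to about 2 mm. A picture is of the moment at which its call begins: read the wrist's pose just before it. camera_params takes no time and is no camera call; for the wrist camera it gives the pose at the moment of the call.
- r.finish_job(): hands the job in; it is judged then, once.
The state is a dict: "clock": time; "q": joint angles; "qd": joint speeds; "joint_torque": joint torques, N m; "tool_pos": TCP position; "eef_rot": TCP orientation; "contact_force": force on the tool from outside, world axes, zero at the start; "moment": the same for the moment, N m; "opening": opening from 0.0 (shut) to 1.0 (fully open); "finger_force": force on a finger pad.
Only numpy, scipy, OpenCV 4.12 (cv2) and the standard library are available. Lean on these libraries where they do the work, as an engineer would, in place of code of your own. Each camera call takes 0.05 s, during which the arm holds its last target. There are 200 camera calls.

## Working session

There is one attempt and no reset: what is moved stays moved. The work goes in short steps, Python scripts to look and compute and a tool call to move; the robot and the scene stay as the last step left them, time stands still between calls to the robot, and variables do not carry over. Pictures are saved under pics/ and viewed, at most 10 in all, crops included, and the job is handed in when it is done.

```bash
mkdir -p pics; ls
```

Create h.py:
```python
import numpy as np,cv2
from scipy.spatial.transform import Rotation as R
from plant import r
def ray(cam,uv):
    K=np.array([[cam['fx'],0,cam['cx']],[0,cam['fy'],cam['cy']],[0,0,1.]])
    # k1 distortion: same as OpenCV first radial coeff
    p=cv2.undistortPoints(np.array([[uv]],float),K,np.array([cam['k1'],0,0,0.]))[0,0]
    Rm=cv2.Rodrigues(np.array(cam['rvec'],float))[0]; t=np.array(cam['tvec'],float)
    return -Rm.T@t, Rm.T@np.array([p[0],p[1],1.])
def onz(cam,uv,z):
    o,d=ray(cam,uv); return o+d*(z-o[2])/d[2]
def tri(obs):
    A=np.zeros((3,3));b=np.zeros(3)
    for cam,uv in obs:
        o,d=ray(cam,uv); d/=np.linalg.norm(d);P=np.eye(3)-np.outer(d,d);A+=P;b+=P@o
    x=np.linalg.solve(A,b)
    return x,[round(1000*float(np.linalg.norm((np.eye(3)-np.outer(d/np.linalg.norm(d),d/np.linalg.norm(d)))@(x-o))),1) for o,d in [ray(c,u) for c,u in obs]]
def proj(cam,X):
    K=np.array([[cam['fx'],0,cam['cx']],[0,cam['fy'],cam['cy']],[0,0,1.]])
    return cv2.projectPoints(np.array(X,float).reshape(-1,3),np.array(cam['rvec'],float),np.array(cam['tvec'],float),K,np.array([cam['k1'],0,0,0.]))[0][:,0]
def totool(dw):
    return R.from_quat(r.get_state()['eef_rot']).inv().apply(dw)
def snap(cam,fn,box=None,s=1):
    im=r.snapshot(cam)[:,:,::-1]
    cv2.imwrite('pics/raw_'+fn,im)
    if box: im=im[box[1]:box[3],box[0]:box[2]]
    cv2.imwrite('pics/'+fn,cv2.resize(im,None,fx=s,fy=s,interpolation=cv2.INTER_CUBIC))
```

Run:
```python
from h import *
print(r.get_state()); print(r.camera_params('top'));print(r.camera_params('scene'))
a=r.snapshot('top')[:,:,::-1];b=r.snapshot('scene')[:,:,::-1]
cv2.imwrite('pics/top.png',a);cv2.imwrite('pics/scene.png',b)
```

```text
pics
plant.py
{'clock': 0.0, 'q': array([ 1.17679431,  0.68996735, -0.19451128,  1.56637511,  0.15730095,
        0.90251257, -0.21512299]), 'qd': array([ 0.00139251, -0.00215731,  0.00111355,  0.00080508, -0.00174488,
        0.00080304,  0.00015706]), 'joint_torque': array([-1.21150390e-05, -5.27553713e+01, -1.26689471e+00, -1.53423500e+01,
       -5.26853395e-02,  6.56865654e-03,  1.35418240e-04]), 'tool_pos': array([ 0.25897477, -0.56810216,  0.23791208]), 'eef_rot': array([ 9.77203078e-01,  2.12304660e-01, -2.68070171e-04, -8.95958834e-04]), 'contact_force': array([ 0.74684809,  0.99290665, -0.16852363]), 'moment': array([ 0.05331458, -0.01314145, -0.0005734 ]), 'finger_force': 0.0, 'opening': 0.9982599100121758}
{'fx': 451.37084329822886, 'fy': 451.37084329822886, 'cx': 274.14557368408, 'cy': 210.26632530932005, 'k1': -0.14806276416447442, 'rvec': array([ 2.12536843, -2.12834035,  0.20185898]), 'tvec': array([-0.13575678,  0.49786125,  1.04626865])}
{'fx': 523.3399620390976, 'fy': 523.3399620390976, 'cx': 283.61353141308433, 'cy': 203.75482233023888, 'k1': -0.13559790293159552, 'rvec': array([ 0.68953904, -2.71284823,  1.00574563]), 'tvec': array([0.34560357, 0.30448408, 0.77013245])}
```

View pics/top.png

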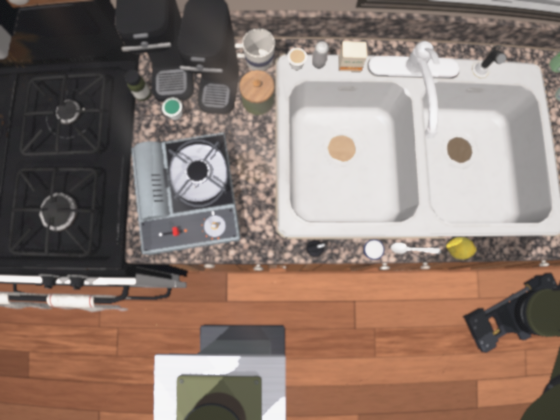

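View pics/scene.png

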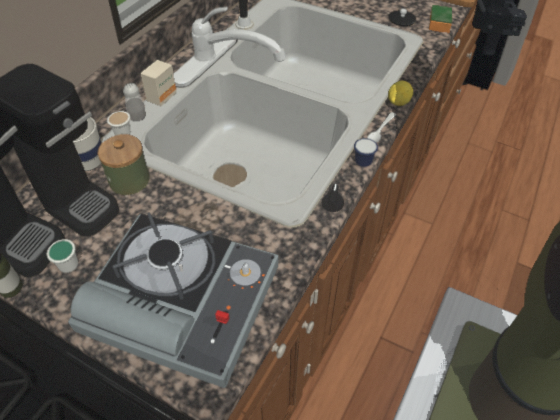

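Top view: stove deck at (188,230), with the red lever at (176,231) and the stem at about (215,226). The knob is at (317,247) and the pod at (374,249). Next I'll enlarge both views.

Run:
```python
import cv2
a=cv2.imread('pics/top.png');b=cv2.imread('pics/scene.png')
f=lambda i,x0,y0,x1,y1,s:cv2.resize(i[y0:y1,x0:x1],None,fx=s,fy=s,interpolation=cv2.INTER_CUBIC)
import numpy as np
t=f(a,130,200,250,260,5) # 600x300
k=f(a,295,230,335,270,5) #200x200
t2=np.zeros((300,200,3),np.uint8);t2[:200]=k
s=f(b,200,250,300,325,4) #400x300
k2=f(b,300,165,400,240,4) #400x300
cv2.imwrite('pics/m1.png',np.vstack([np.hstack([t,t2]),np.hstack([s,k2])]))
```

```text
(no output)
```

View pics/m1.png

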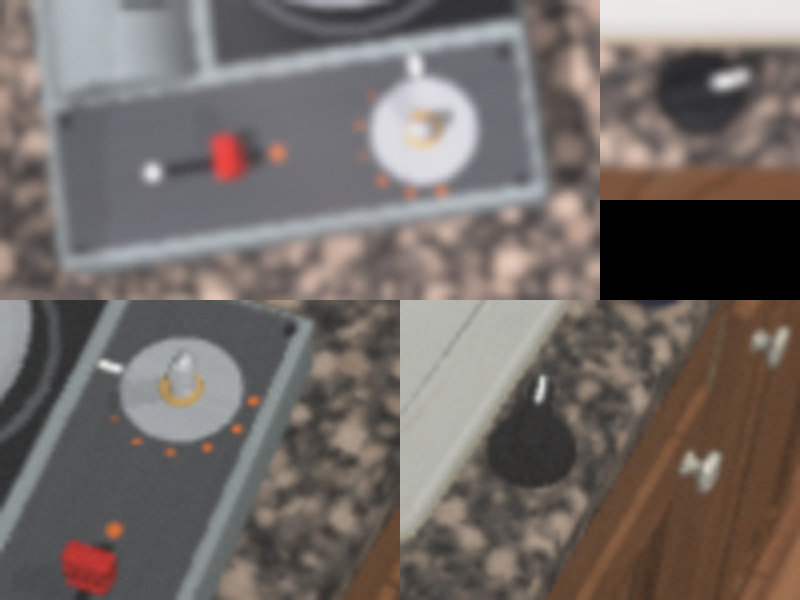

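The crops show (top-view pixels) stem bezel (214.8,226), tick (213,213), lever (175,231), white dot (160.4,234.6) and knob (316,248), with its pointer to the image right. The knob line is also visible in the scene view at (336,184).

Run:
```python
from h import *
np.set_printoptions(precision=4,suppress=True)
T=r.camera_params('top');S=r.camera_params('scene')
t=lambda u,v:(130+u/5-.4,200+v/5-.4)
s=lambda u,v:(200+u/4-.4,250+(v-300)/4-.4)
k=lambda u,v:(295+(u-600)/5-.4,230+v/5-.4)
k2=lambda u,v:(300+(u-400)/4-.4,165+(v-300)/4-.4)
for n,a,b in [('stemtop',t(416,129),s(183,355)),('bezel',t(424,131),s(182,389)),('levertop',t(226,157),s(90,549)),('tick',t(415,66),s(110,367)),('orange',t(278,153),s(114,530)),('ptr end',k(749,75),k2(544,377)),('ptr in',k(712,84),k2(538,403))]:
    x,e=tri([(T,a),(S,b)]);print(n,x,e)
print('T deck z .046')
for n,u in dict(tick=(415,66),bezel=(424,131),white=(152,173),orange=(278,153),s1=(67,122),s2=(505,52),s3=(520,178),s4=(80,247)).items(): print(n,onz(T,t(*u),.046))
print('knob skirt',onz(T,k(703,92),.006), 'pod',onz(T,(374,249),.044), onz(S,(365,147),.044))
print(onz(T,k(749,75),.034),onz(T,k(712,84),.034))
```

```text
stemtop [0.4582 0.0088 0.0708] [1.3, 1.3]
bezel [0.4611 0.0084 0.0431] [0.9, 0.9]
levertop [0.4456 0.1001 0.0648] [1.3, 1.3]
tick [0.4932 0.0136 0.0432] [1.1, 1.1]
orange [0.4502 0.0792 0.0434] [0.9, 0.9]
ptr end [ 0.4164 -0.2583  0.0304] [0.8, 0.8]
ptr in [ 0.4117 -0.2401  0.0317] [0.5, 0.5]
T deck z .046
tick [0.4916 0.0128 0.046 ]
bezel [0.4598 0.0077 0.046 ]
white [0.4391 0.1398 0.046 ]
orange [0.449  0.0784 0.046 ]
s1 [0.464  0.1831 0.046 ]
s2 [ 0.4985 -0.0309  0.046 ]
s3 [ 0.437 -0.039  0.046]
s4 [0.403  0.1738 0.046 ]
knob skirt [ 0.4099 -0.2383  0.006 ] pod [ 0.4029 -0.377   0.044 ] [ 0.4028 -0.3697  0.044 ]
[ 0.4153 -0.2581  0.034 ] [ 0.411 -0.24   0.034]
```
Stove yaw: screw direction s1->s2: (0.0345,-0.214): stove -y dir = (0.159,-0.987)... stove y = (-0.159,0.987): yaw = atan2(0.159,0.987)=9.2deg=0.160. From lever dots: white-orange = (-0.0099,0.0614): 0.160. Good. tick-bezel: (0.0318,.0051): 0.159. Great: yaw ≈ 0.16.

Create go.py:
```python
import sys
from h import *
a=list(map(float,sys.argv[1:5])) # x y z heading(tool x)
s=r.get_state();Rm=R.from_quat(s['eef_rot'])
tgt=R.from_euler('z',a[3])*R.from_euler('x',np.pi)
print('shift',np.round(Rm.inv().apply(np.array(a[:3])-s['tool_pos']),4),'rot',np.round((Rm.inv()*tgt).as_rotvec(),4),'t',s['clock'])
```

```bash
python3 go.py .45 -.25 .238 .16;python3 go.py .4485 .0735 .2 .16
```

```text
shift [ 3.058e-01 -2.103e-01  3.000e-04] rot [-0.0016  0.0004  0.2679] t 0.1
shift [ 0.4387 -0.5052  0.0388] rot [-0.0016  0.0004  0.2679] t 0.1
```

Careful with the scale: shifts go in units of 5 mm and turns go in units of 0.25 rad. That gives: 0.306 m is 61.2, -0.21 m is -42, 0.268 rad is 1.072.

>>> {"op": "jog_arm", "data": {
  "motion": "0,61.2,-42,0,0,0,1.072;0,61.2,-42,0,0,0,1.072;0,61.2,-42,0,0,0,1.072;0,61.2,-42,0,0,0,1.072;0,61.2,-42,0,0,0,1.072;0,61.2,-42,0,0,0,1.072;0,61.2,-42,0,0,0,1.072;0,61.2,-42,0,0,0,1.072;0,61.2,-42,0,0,0,1.072;0,61.2,-42,0,0,0,1.072"
}}

```text
clock: 1.1
tool_pos: [0.45, -0.2512, 0.2385]
eef_rot: [0.997, 0.08, -0.001, 0.0]
contact_force: [-0.8, -0.9, -0.1]
opening: 0.113
finger_force: 0.0
```

```bash
python3 go.py .4485 .0735 .2 .16
```

```text
shift [ 0.0502 -0.3208  0.0383] rot [ 0.0004  0.0012 -0.0002] t 1.1
```

Create w.py:
```python
import sys,pickle
from h import *
n=sys.argv[1];c=r.camera_params('wrist');im=r.snapshot('wrist')[:,:,::-1]
cv2.imwrite(f'pics/{n}.png',im);pickle.dump(c,open(f'{n}.pkl','wb'))
```

```bash
python3 w.py wk1
```

```text
(no output)
```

>>> {"op": "jog_arm", "data": {
  "motion": "0,10,-64.2,7.6,0,0,0;0,10,-64.2,7.6,0,0,0;0,10,-64.2,7.6,0,0,0;0,10,-64.2,7.6,0,0,0;0,10,-64.2,7.6,0,0,0;0,10,-64.2,7.6,0,0,0;0,10,-64.2,7.6,0,0,0;0,10,-64.2,7.6,0,0,0"
}}

```text
clock: 1.95
tool_pos: [0.4491, 0.0769, 0.2003]
eef_rot: [0.997, 0.082, 0.0, -0.001]
contact_force: [-0.0, -0.4, -0.8]
opening: 0.006
finger_force: 0.0
```

```bash
python3 w.py ws1
```

Run:
```python
import cv2,numpy as np
a=cv2.imread('pics/wk1.png');b=cv2.imread('pics/ws1.png')
f=lambda i:cv2.resize(i,(400,300),interpolation=cv2.INTER_AREA)
cv2.imwrite('pics/m2.png',np.vstack([f(a),f(b)]))
```

```text
(no output)
```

View pics/m2.png

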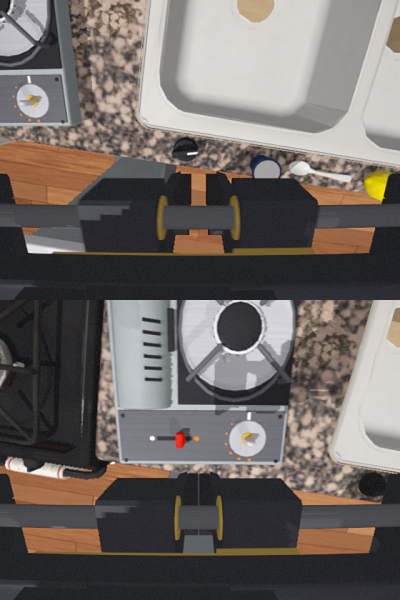

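The wrist views show the stove deck with the lever at ws1 (252,196) and the stem at (346,195). In wk1 the knob is at (260,208) and the stem at (47,140). Next I'll enlarge these.

Run:
```python
import cv2,numpy as np
a=cv2.imread('pics/wk1.png');b=cv2.imread('pics/ws1.png')
f=lambda i,x0,y0,x1,y1,s:cv2.resize(i[y0:y1,x0:x1],None,fx=s,fy=s,interpolation=cv2.INTER_CUBIC)
t=f(b,200,150,400,230,4) #800x320
l=f(a,5,95,105,165,4) #400x280
k=f(a,225,170,325,240,4)
cv2.imwrite('pics/m3.png',np.vstack([t,np.hstack([l,k])]))
```

```text
(no output)
```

View pics/m3.png

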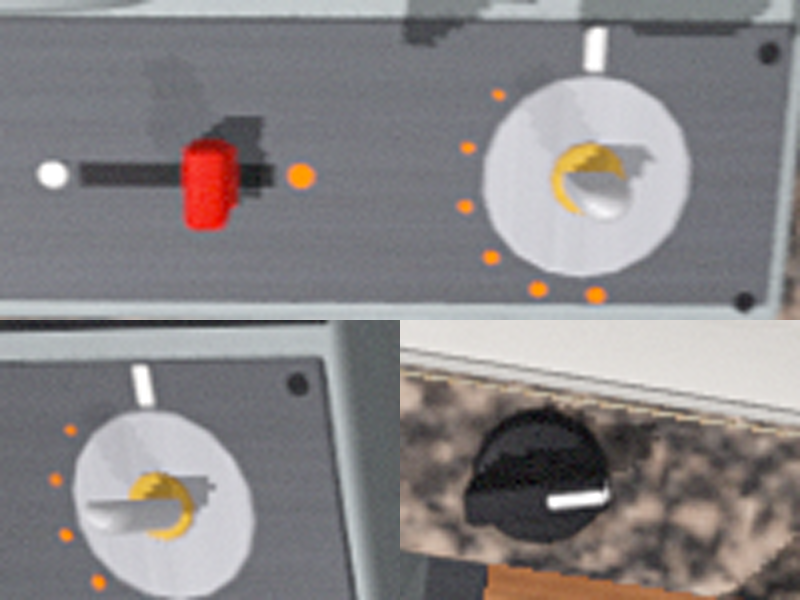

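Run:
```python
from h import *
import pickle
np.set_printoptions(precision=4,suppress=True)
A=pickle.load(open('wk1.pkl','rb'));B=pickle.load(open('ws1.pkl','rb'));T=r.camera_params('top')
b=lambda u,v:(200+u/4-.4,150+v/4-.4);a=lambda u,v:(5+u/4-.4,95+v/4-.4);k=lambda u,v:(225+u/4-.4,170+v/4-.4)
t=lambda u,v:(130+u/5-.4,200+v/5-.4);kt=lambda u,v:(295+(u-600)/5-.4,230+v/5-.4)
for n,x,y,z in [('bezel',(164,184),(586,176),(424,131)),('stem',(100,194),(604,204),(416,129)),('tick',(144,65),(596,50),(415,66)),('screw',(297,64),(768,53),(505,52))]:
    o=[(A,a(*x)),(B,b(*y))];print(n,*tri(o),*tri(o+[(T,t(*z))]))
for p in [(52,174),(301,176),(586,176),(768,53),(743,301)]: print(onz(B,b(*p),.046))
print('bez A',onz(A,a(164,184),.047),'stemtop .07',onz(A,a(100,194),.07),onz(B,b(604,204),.07))
for p in [(182,207),(235,207),(208,150),(208,229)]: print('lev',onz(B,b(*p),.0645))
print('knob',onz(A,k(148,182),.034),onz(A,k(207,174),.034),tri([(A,k(207,176)),(T,kt(749,75))]),tri([(A,k(148,182)),(T,kt(712,84))]))
print('knob skirt',onz(A,k(140,160),.006))
print(proj(A,[[.4104,-.2383,.0]]),r.camera_params('wrist')['tvec'])
```

```bash
python3 go.py .4485 .0735 .075 .16
```

```text
bezel [0.4612 0.0096 0.0482] [0.1, 0.1] [0.4606 0.0089 0.0475] [1.2, 0.7, 1.7]
stem [0.4595 0.0099 0.071 ] [0.2, 0.2] [0.4586 0.0094 0.07  ] [1.4, 0.5, 1.8]
tick [0.4923 0.0141 0.0487] [0.1, 0.1] [0.492  0.0135 0.0483] [0.8, 0.5, 1.3]
screw [ 0.4986 -0.0278  0.0482] [0.1, 0.1] [ 0.4985 -0.0291  0.0479] [1.2, 1.1, 2.0]
[0.4392 0.1418 0.046 ]
[0.449  0.0798 0.046 ]
[0.4607 0.009  0.046 ]
[ 0.4984 -0.0287  0.046 ]
[ 0.4351 -0.0387  0.046 ]
bez A [0.461  0.0104 0.047 ] stemtop .07 [0.4596 0.0107 0.07  ] [0.4591 0.0096 0.07  ]
lev [0.4408 0.107  0.0645]
lev [0.4429 0.0945 0.0645]
lev [0.4555 0.1028 0.0645]
lev [0.4365 0.1001 0.0645]
knob [ 0.4106 -0.2383  0.034 ] [ 0.4158 -0.2554  0.034 ] (array([ 0.4153, -0.2566,  0.0354]), [1.3, 1.3]) (array([ 0.4109, -0.2391,  0.036 ]), [0.8, 0.8])
knob skirt [ 0.4092 -0.2345  0.006 ]
[[262.8533 207.9549]] [0.0012 0.4132 0.4699]
shift [-0.0006  0.0004  0.1255] rot [0.0005 0.0003 0.0006] t 2.0
```

>>> {"op": "jog_arm", "data": {
  "motion": "0,0,1.4,10,0,0,0;0,0,1.4,20,0,0,0;0,0,1.4,26,0,0,0;0,0,1.4,29.6,0,0,0;0,0,1.4,29.6,0,0,0"
}}

```text
clock: 2.5
tool_pos: [0.4491, 0.0637, 0.0509]
eef_rot: [0.997, 0.077, -0.002, 0.001]
contact_force: [0.4, -0.4, 0.8]
opening: 0.007
finger_force: 0.0
```

>>> {"op": "jog_arm", "data": {
  "motion": "0,0,-1.6,0,0,0,0;0,0,-3.2,0,0,0,0;0,0,-4.8,0,0,0,0;0,0,-6.4,0,0,0,0;0,0,-7.2,0,0,0,0;0,0,-7.2,0,0,0,0"
}}

```text
clock: 3.1
tool_pos: [0.4444, 0.1041, 0.053]
eef_rot: [0.997, 0.081, 0.0, -0.0]
contact_force: [0.3, 0.6, -0.1]
opening: 0.004
finger_force: 0.0
```

>>> {"op": "jog_arm", "data": {
  "motion": "0,0,-0.4,0,0,0,0;0,0,-0.8,0,0,0,0"
}}

```text
clock: 3.3
tool_pos: [0.4436, 0.1065, 0.0527]
eef_rot: [0.997, 0.08, -0.0, 0.0]
contact_force: [0.4, -0.9, 1.0]
opening: 0.006
finger_force: 0.9
```

>>> {"op": "jog_arm", "data": {
  "motion": "0,0,-0.4,0,0,0,0;0,0,-0.6,0,0,0,0;0,0,-0.6,0,0,0,0"
}}

```text
clock: 3.6
tool_pos: [0.4431, 0.1093, 0.0527]
eef_rot: [0.997, 0.08, -0.0, 0.0]
contact_force: [0.1, -2.9, 1.1]
opening: 0.006
finger_force: 1.4
```

```bash
python3 w.py ws2
```

Run:
```python
import cv2,numpy as np
a=cv2.imread('pics/ws2.png')[60:330,120:420]
s=cv2.imread('pics/ws2.png')
from h import r
b=r.snapshot('scene')[:,:,::-1][230:365,160:310]
cv2.imwrite('pics/m4.png',np.hstack([cv2.resize(a,(450,405)),cv2.resize(b,(350,315))[:].copy() if 0 else cv2.copyMakeBorder(cv2.resize(b,(350,315)),0,90,0,0,0)]))
```

```text
(no output)
```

View pics/m4.png

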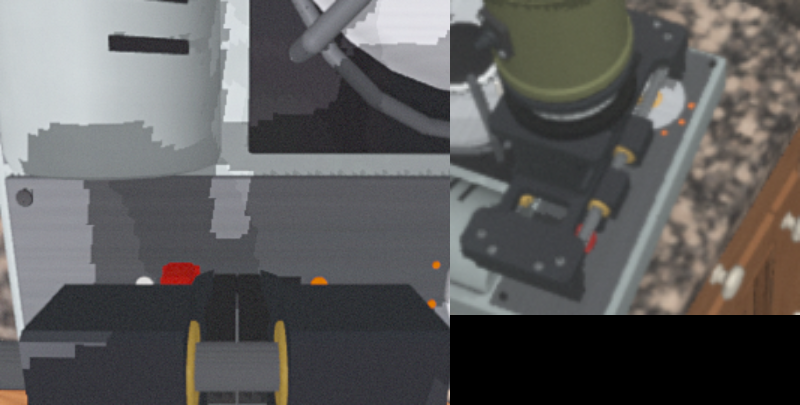

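The lever is beside the white dot, about 13 mm centre to centre with 14 expected at the stop. I'll push on until the force shows the stop.

In the tool's units: -0.003 m is -0.6, -0.002 m is -0.4.

>>> {"op": "jog_arm", "data": {
  "motion": "0,0,-0.4,0,0,0,0;0,0,-0.6,0,0,0,0;0,0,-0.6,0,0,0,0"
}}

```text
clock: 4.0
tool_pos: [0.443, 0.1095, 0.0528]
eef_rot: [0.997, 0.078, -0.0, 0.002]
contact_force: [1.1, -9.2, 3.3]
opening: 0.008
finger_force: 4.8
```

>>> {"op": "jog_arm", "data": {
  "motion": "0,0,-0.4,0,0,0,0;0,0,-0.6,0,0,0,0;0,0,-0.6,0,0,0,0"
}}

```text
clock: 4.3
tool_pos: [0.4429, 0.1097, 0.0528]
eef_rot: [0.997, 0.076, -0.0, 0.004]
contact_force: [2.8, -16.1, 2.3]
opening: 0.006
finger_force: 8.0
```

In the tool's units: 0.03 m is 6, 0.02 m is 4.

>>> {"op": "jog_arm", "data": {
  "motion": "0,0,4,0,0,0,0;0,0,6,-8,0,0,0;0,0,6,-18,0,0,0;0.5,0,6,-26,0,0,0;0.5,0,6,-26,0,0,0"
}}

```text
clock: 4.8
tool_pos: [0.4496, 0.0873, 0.1868]
eef_rot: [0.997, 0.08, 0.005, -0.001]
contact_force: [0.6, 0.5, 0.2]
opening: 0.163
finger_force: 0.0
```

```bash
python3 go.py .4105 -.238 .15 -1.31
```

```text
shift [-0.0909  0.315   0.0354] rot [-0.0083 -0.0062  1.4704] t 4.8
```

```bash
python3 w.py ws3
```

>>> {"op": "jog_arm", "data": {
  "motion": "0.5,-2,7,7,0,0,0.588;0.5,-4,14,7,0,0,1.176;0.5,-6,21,7,0,0,1.764;0.5,-8,28,7,0,0,2.352;0.5,-10,35,7,0,0,2.94;0.5,-12,42,7,0,0,3.528;0.5,-14,49,7,0,0,4.116;0.5,-16,56,7,0,0,4.704;0.5,-18.2,63,7,0,0,5.292;0.5,-18.2,63,7,0,0,5.88"
}}

```text
clock: 5.85
tool_pos: [0.4055, -0.2447, 0.1466]
eef_rot: [0.789, -0.615, 0.001, 0.002]
contact_force: [0.4, 0.7, 0.9]
opening: 0.506
finger_force: 0.0
```

>>> {"op": "jog_arm", "data": {
  "motion": "0.5,0,0,0,0,0,0;0.5,0,0,0,0,0,0"
}}

```text
clock: 6.05
tool_pos: [0.4069, -0.238, 0.1466]
eef_rot: [0.795, -0.607, -0.001, 0.0]
contact_force: [-0.1, 0.4, -0.3]
opening: 0.498
finger_force: 0.0
```

```bash
python3 go.py .4105 -.238 .15 -1.31;python3 w.py wk2
```

Run:
```python
import cv2,numpy as np
a=cv2.imread('pics/ws3.png');b=cv2.imread('pics/wk2.png')
cv2.imwrite('pics/m5.png',np.hstack([cv2.resize(a,(400,300)),cv2.resize(b,(400,300))]))
```

```text
shift [ 0.001  -0.0035 -0.0034] rot [0.0018 0.0021 0.005 ] t 6.05
```

View pics/m5.png

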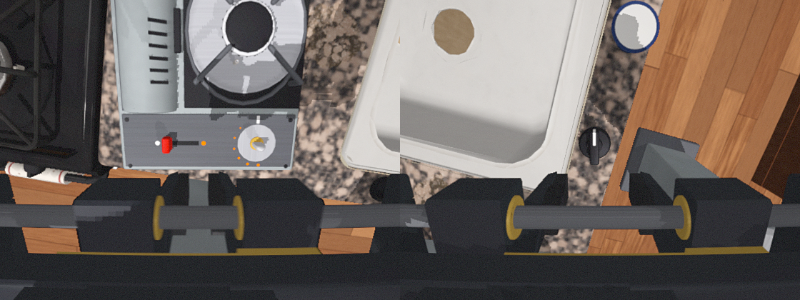

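The lever stands at the released end. The knob is at wk2 (272,200), with its bar aligned to the tool. I'll measure its white line by code.

Run:
```python
from h import *
import pickle
np.set_printoptions(precision=4,suppress=True)
C=pickle.load(open('wk2.pkl','rb'));A=pickle.load(open('wk1.pkl','rb'))
im=cv2.imread('pics/wk2.png');g=cv2.cvtColor(im,cv2.COLOR_BGR2GRAY)
x0,y0=250,172;sub=g[y0:225,x0:298]
n,l,st,ce=cv2.connectedComponentsWithStats((sub>150).astype(np.uint8))
for i in range(1,n):print(st[i]+[x0,y0,0,0,0],ce[i]+[x0,y0])
n,l,st,ce=cv2.connectedComponentsWithStats((sub<45).astype(np.uint8))
for i in range(1,n):
  if st[i][4]>60: print('dark',st[i]+[x0,y0,0,0,0],ce[i]+[x0,y0])
i=max(range(1,n),key=lambda i:st[i][4])
X=np.array([[.4104,-.238,.0],[.4104,-.238,.034],[.4156,-.2578,.034]])
print(proj(C,X))
for row in sub[::2]: print(' '.join('%3d'%v for v in row[::2]))
```

```text
[250 172   2   7  10] [250.3 174.4]
[288 172   5   2   7] [289.5714 172.2857]
[293 176   1   1   1] [293. 176.]
[270 181   4   3   8] [271.5  182.25]
[250 185   2   2   4] [250.5 185.5]
[270 185   4  19  76] [271.5 194. ]
[250 189   1   1   1] [250. 189.]
[293 215   5   7  22] [295.4545 218.3636]
[280 219   6   4   6] [282.5 220.5]
dark [250 177  45  48 608] [266.9605 195.1974]
[[273.0958 195.0357]
 [272.6469 203.4199]
 [272.7617 180.2417]]
162 120  86  87  52  48  40  51  51  58  67  73  71  98  76  67  74  90 121 168 166 154  93  83
182 123 116 120  71  61  49  50  54  68  60  65 112 104  81  79  77  88 108 132 141 144 143 100
188 113 127 136  85  69  55  60  60  60  62  58  72  72  85  90  82  61  82 103 124 142 150 138
177 112 139 150  99  73  67  70  44  34  16  27  16  39  38  63  52  59  71  93 114 141 145 138
129 109 100  99  87  75  39  27  23  32  49  84  35  27  30  32  30  64  73 104 110 125 131 137
131 107  78  65  58  22  22  36  27  17 141 170  61  26  29  31  32  32  40 116 110  96 118 116
145  78  51  38  30  18  39  34  30  25 111 141  50  25  35  53  42  41  28  42
[... 1236 characters left out ...]
  74  72  81  80  71 111 121
100  85  33  45  46  55  32  23  36  50  55  60  68  79  40  76  77  82  76  76  49 103 111 125
113  85  82  34  54  49  50  26  36  58  60  61  69  71  48  75  75  82  77  62 107 118 127 142
114  89  77  48  43  52  49  28  31  52  57  56  69  71  38  77  78  78  56  91 129 132 137 160
118  92  77  96  99  41  47  30  38  59  54  65  65  75  45  78  74  50 144 129 122 138 162 178
113 101  94 101 115 112  87  47  32  51  55  64  68  77  39  53 107 152 130 122 130 145 154 163
119 107 106 115 123 123 118  88  37  50  60  61  69  78  57 151 139 122 113 120 127 121 124 134
133 114 112 119 124 129 117  95  28  51  55  64  71  78  49 118 113 116 114 123 102  79 109 135
```

Run:
```python
from h import *
import pickle
np.set_printoptions(precision=4,suppress=True)
C=pickle.load(open('wk2.pkl','rb'));A=pickle.load(open('wk1.pkl','rb'))
k=lambda u,v:(225+u/4-.4,170+v/4-.4)
e=onz(C,(271.6,184.5),.034);i=onz(C,(271.6,203.7),.034);print(e,i,np.arctan2(*(e-i)[1::-1]))
d=(e-i)[:2]/np.linalg.norm((e-i)[:2]);print(np.linalg.norm(e-i),'centre',e[:2]-.0205*d)
print(tri([(C,(271.6,184.5)),(A,k(207,174))]),tri([(C,(271.6,203.7)),(A,k(148,182))]))
print(r.get_state()['tool_pos'])
```

```text
[ 0.4156 -0.254   0.034 ] [ 0.4112 -0.2375  0.034 ] -1.3100429218979435
0.01702135110803463 centre [ 0.4103 -0.2342]
(array([ 0.4161, -0.2548,  0.0363]), [0.6, 0.6]) (array([ 0.4114, -0.2383,  0.037 ]), [0.1, 0.1])
[ 0.4071 -0.2378  0.1469]
```

```bash
python3 go.py .4105 -.2362 .016 -1.31
```

```text
shift [-0.0004 -0.0039  0.1309] rot [0.0013 0.0019 0.0052] t 6.1
```

>>> {"op": "jog_arm", "data": {
  "motion": "0.5,0,-0.8,10,0,0,0;0.5,0,-0.8,18,0,0,0;0.5,0,-0.8,23,0,0,0;0.5,0,-0.8,26.2,0,0,0;0.5,0,-0.8,26.2,0,0,0",
  "squeeze": 20
}}

```text
clock: 6.6
tool_pos: [0.4104, -0.2364, 0.0147]
eef_rot: [0.794, -0.608, -0.002, -0.0]
contact_force: [-0.3, 0.5, -0.2]
opening: 0.504
finger_force: 0.0
```

>>> {"op": "jog_arm", "data": {
  "motion": "0,0,0,0,0,0,0;0,0,0,0,0,0,0;0,0,0,0,0,0,0;0,0,0,0,0,0,0;0,0,0,0,0,0,0;0,0,0,0,0,0,0",
  "squeeze": 25
}}

```text
clock: 7.2
tool_pos: [0.4117, -0.2385, 0.0176]
eef_rot: [0.793, -0.609, 0.001, -0.0]
contact_force: [0.0, 0.4, 7.3]
opening: 0.214
finger_force: 25.0
```

In the tool's units: -0.005 m is -1, -0.002 m is -0.4.

>>> {"op": "jog_arm", "data": {
  "motion": "0.4,0,0,-0.2,0,0,0;0.4,0,0,-0.4,0,0,0;0.4,0,0,-1,0,0,0;0.4,0,0,-1,0,0,0"
}}

```text
clock: 7.6
tool_pos: [0.4112, -0.2385, 0.022]
eef_rot: [0.793, -0.609, 0.0, 0.0]
contact_force: [0.2, -0.5, 0.2]
opening: 0.398
finger_force: 0.0
```

>>> {"op": "jog_arm", "data": {
  "motion": "0,0,0,0,0,0,0;0,0,0,0,0,0,0;0,0,0,0,0,0,0;0,0,0,0,0,0,0;0,0,0,0,0,0,0",
  "squeeze": 25
}}

```text
clock: 8.1
tool_pos: [0.4111, -0.2384, 0.0217]
eef_rot: [0.793, -0.609, -0.0, 0.0]
contact_force: [0.1, 0.1, -0.4]
opening: 0.134
finger_force: 25.0
```

In the tool's units: -0.12 m is -24, -0.08 m is -16.

>>> {"op": "jog_arm", "data": {
  "motion": "0,0,0,-6,0,0,0;0,0,0,-16,0,0,0;0,0,0,-24,0,0,0;0,0,0,-24,0,0,0"
}}

```text
clock: 8.5
tool_pos: [0.4132, -0.2399, 0.1458]
eef_rot: [0.793, -0.609, 0.004, -0.0]
contact_force: [-0.2, -0.1, -0.0]
opening: 0.135
finger_force: 25.0
```

```bash
python3 go.py .46 .0095 .14 .16
```

```text
shift [-0.229  -0.1094  0.0051] rot [-3.0000e-04 -9.1000e-03 -1.4705e+00] t 8.5
```

In the tool's units: -0.229 m is -45.8, -0.21 m is -42, -1.47 rad is -5.88.

>>> {"op": "jog_arm", "data": {
  "motion": "0,-6,-3,1,0,0,-0.6;0,-12,-6,1,0,0,-1.2;0,-18,-9,1,0,0,-1.8;0,-24,-12,1,0,0,-2.4;0,-30,-15,1,0,0,-3;0,-36,-18,1,0,0,-3.6;0,-42,-20,1,0,0,-4.2;0,-45.8,-21.8,1,0,0,-4.8;0,-45.8,-21.8,1,0,0,-5.4;0,-45.8,-21.8,1,0,0,-5.88"
}}

```text
clock: 9.5
tool_pos: [0.457, 0.0122, 0.136]
eef_rot: [0.996, 0.084, -0.001, -0.0]
contact_force: [0.2, -0.9, -1.2]
opening: 0.134
finger_force: 25.0
```

>>> {"op": "jog_arm", "data": {
  "motion": "0,0,0,0,0,0,0;0,0,0,0,0,0,0;0,0,0,0,0,0,0"
}}

```text
clock: 9.8
tool_pos: [0.4572, 0.0108, 0.1364]
eef_rot: [0.997, 0.079, -0.0, 0.0]
contact_force: [0.4, -0.3, -0.8]
opening: 0.133
finger_force: 25.0
```

```bash
python3 go.py .46 .0095 .14 .16;python3 w.py wk3
```

Run:
```python
from h import *
import pickle
pickle.dump(r.camera_params('top'),open('T.pkl','wb'))
a=cv2.imread('pics/wk3.png')
t=r.snapshot('top')[:,:,::-1];s=r.snapshot('scene')[:,:,::-1]
cv2.imwrite('pics/t3.png',t);cv2.imwrite('pics/s3.png',s)
f=lambda i,x0,y0,x1,y1,s:cv2.resize(i[y0:y1,x0:x1],None,fx=s,fy=s,interpolation=cv2.INTER_CUBIC)
cv2.imwrite('pics/m6.png',np.vstack([f(a,180,140,380,260,4)[:360],np.hstack([f(t,170,190,250,250,4),np.zeros((240,80,3),np.uint8),f(s,200,220,300,280,4)])]))
```

```text
shift [ 0.0025  0.0017 -0.0036] rot [ 0.      0.0006 -0.0027] t 9.8
```

View pics/m6.png

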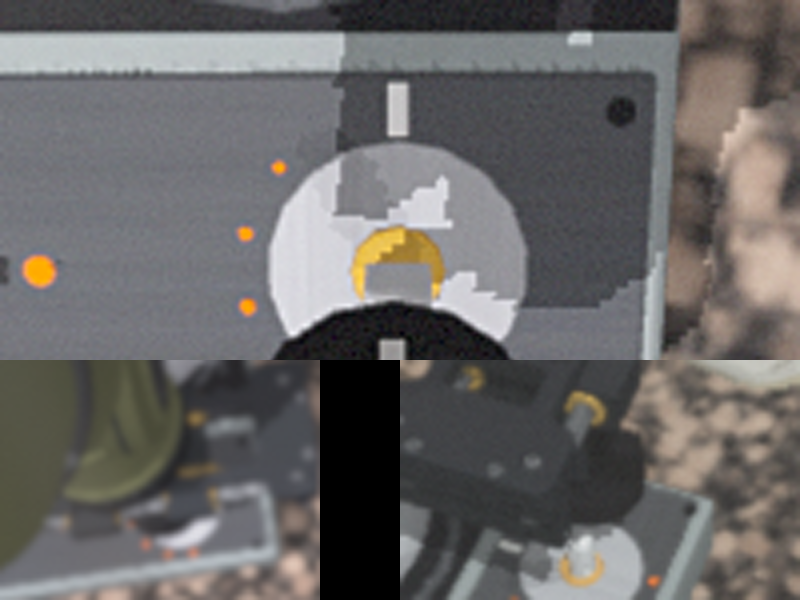

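Run:
```python
from h import *
import pickle
np.set_printoptions(precision=4,suppress=True)
C=pickle.load(open('wk3.pkl','rb'))
g=cv2.cvtColor(cv2.imread('pics/wk3.png'),cv2.COLOR_BGR2GRAY)
for v in range(212,262,2): print(v,g[v,262:296:2])
s=r.get_state();p=s['tool_pos'];Rm=R.from_quat(s['eef_rot']);print(p,r.camera_params('wrist')['tvec']-C['tvec'])
b=lambda u,v:(180+u/4-.4,140+v/4-.4)
q=lambda X:Rm.inv().apply(X-p)*1000
print('cam',q(ray(C,(280,210))[0]))
print('bezel',q(onz(C,b(398,270),.0475)),onz(C,b(398,270),.0475));print('tick',onz(C,b(398,109),.046),'screw',onz(C,b(621,111),.046))
print('skirt apex for z',[(round(z,3),q(onz(C,b(394,302),z))) for z in (p[2]-.0217,p[2]-.0097)])
for v in (224.5,226,228,230): print(v,q(onz(C,(278,v),p[2]+.0123)),q(onz(C,(278,v),p[2]+.006)))
```

```text
212 [213 213 212 196 203 152 143 146 148 150 142 140 141 196 199 214 210]
214 [212 213 213 211 193 198 188 188 177 156 149 150 149 180 208 212 210]
216 [219 223 224 196 147  95  56  37  23  27  57  75 108 223 220 217 212]
218 [136  52  15  13  24  17  34  24  28  22  33  25  21  24  38  81 186]
220 [14 29 25 21 25 27 29 29 30 29 34 34 32 33 28 35 11]
222 [27 33 18 31 29 25 32 32 32 25 29 23 26 26 31 26 28]
224 [29 20 27 28 28 24 23 59 53 60  9 18 28 28 29 25 30]
226 [ 33  28  27  25  29  20  57 157 155 161  25  24  17  31  29  28  32]
228 [ 35  34  22   6  17  28  51 154 149 158  13  18  29  25  33  31  17]
230 [ 32  31  28  21  23  25  72 154 148 155  14  25  23  30  37  37  42]
232 [ 29  39  32  28  33  23  70 154 148 157  27  20  18  31  30  27  29]
234 [ 33  35  24  37  27  21  82 174 172 177  39  19  29  29  36  37  22]
236 [32 31 36 25 30 26 18 48 47 55 24 23 26 32 27 32 34]
238 [ 30  21  25  28  32  29  79 169 165 171  36  21  34  25  29  35  34]
240 [ 35  32  23  26  27  27  84 176 172 182  35  24  31  28  28  36  32]
242 [ 27  34  22  34  36  21  87 175 170 178  32  33  33  
[... 551 characters left out ...]
 35  43  24  89 175 172 181  36  25  29  31  26  31  41]
260 [ 28  34  29  32  35  25 103 179 173 180  36  34  27  24  37  29  31]
[0.4574 0.0108 0.1366] [-0.0006  0.0002  0.    ]
cam [  64.8563    0.2023 -147.2605]
bezel [ 3.1373  1.2945 89.1373] [0.4607 0.01   0.0475]
tick [0.4922 0.0151 0.046 ] screw [ 0.4986 -0.0278  0.046 ]
skirt apex for z [(np.float64(0.115), array([16.0017,  0.4083, 21.6978])), (np.float64(0.127), array([19.4716,  0.3937,  9.6973]))]
224.5 [ 21.3121   0.316  -12.3029] [19.2793  0.3213 -6.0027]
226 [ 20.5836   0.3151 -12.3028] [18.5168  0.3204 -6.0025]
228 [ 19.6091   0.3141 -12.3027] [17.4968  0.3193 -6.0024]
230 [ 18.6311   0.313  -12.3026] [16.4731  0.3181 -6.0023]
```

In the tool's units: 0.042 m is 8.4, 0.04 m is 8.

>>> {"op": "jog_arm", "data": {
  "motion": "0,1.54,0.2,2,0,0,0;0,1.54,0.2,6,0,0,0;0,1.54,0.2,8,0,0,0;0,1.54,0.2,8.4,0,0,0;0,1.54,0.2,8.4,0,0,0",
  "squeeze": 45
}}

```text
clock: 10.45
tool_pos: [0.465, 0.0112, 0.0943]
eef_rot: [0.997, 0.08, -0.001, 0.0]
contact_force: [0.2, -0.7, -0.6]
opening: 0.127
finger_force: 45.0
```

```bash
python3 w.py wk4
```

Run:
```python
from h import *
a=cv2.imread('pics/wk4.png')
s=r.snapshot('scene')[:,:,::-1]
f=lambda i,x0,y0,x1,y1,s:cv2.resize(i[y0:y1,x0:x1],None,fx=s,fy=s,interpolation=cv2.INTER_CUBIC)
cv2.imwrite('pics/m7.png',np.hstack([f(a,220,160,320,260,4),f(s,200,220,300,320,4)]))
```

```bash
python3 go.py .465 .0088 .0925 .16
```

```text
shift [-0.0008  0.0023  0.0025] rot [ 0.0002 -0.0005 -0.0003] t 10.55
```

View pics/m7.png

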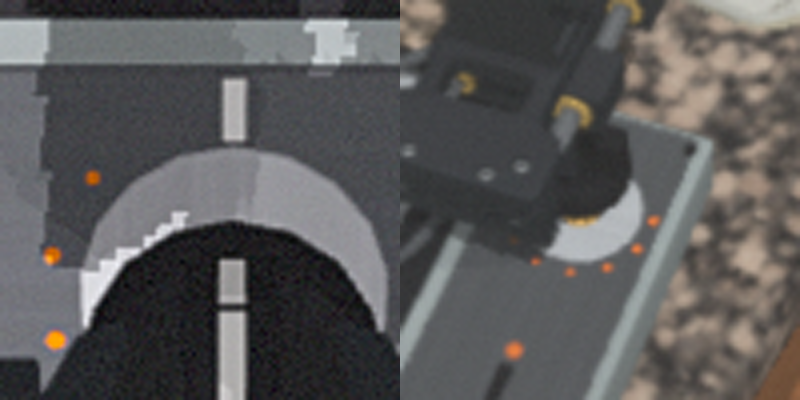

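The pointer line (231.5), tick (233.5) and bezel centre (234) nearly coincide in the crop. The knob hovers just above the stem, so I'll lower it gently.

In the tool's units: 0.006 m is 1.2, 0.004 m is 0.8.

>>> {"op": "jog_arm", "data": {
  "motion": "0,0,0.08,0.4,0,0,0;0,0,0.08,0.8,0,0,0;0,0,0.08,1.2,0,0,0;0,0,0.08,1.2,0,0,0"
}}

```text
clock: 10.95
tool_pos: [0.4652, 0.0108, 0.0886]
eef_rot: [0.997, 0.08, -0.0, 0.0]
contact_force: [-0.7, 0.5, -0.6]
opening: 0.129
finger_force: 45.0
```

>>> {"op": "jog_arm", "data": {
  "motion": "0,0,0,0.4,0,0,0;0,0,0,0.6,0,0,0;0,0,0,0.6,0,0,0"
}}

```text
clock: 11.25
tool_pos: [0.4652, 0.0108, 0.0856]
eef_rot: [0.997, 0.08, -0.0, 0.0]
contact_force: [0.2, -0.3, -0.6]
opening: 0.128
finger_force: 45.0
```

Careful with the scale: shifts go in units of 5 mm and turns go in units of 0.25 rad. That gives: 0.008 m is 1.6, 0.006 m is 1.2.

>>> {"op": "jog_arm", "data": {
  "motion": "0,0,0,0.4,0,0,0;0,0,0,0.8,0,0,0;0,0,0,1.2,0,0,0;0,0,0,1.6,0,0,0;0,0,0,1.6,0,0,0"
}}

```text
clock: 11.75
tool_pos: [0.4651, 0.0108, 0.0774]
eef_rot: [0.997, 0.08, -0.0, 0.0]
contact_force: [0.6, -0.9, -0.5]
opening: 0.127
finger_force: 45.0
```

>>> {"op": "jog_arm", "data": {
  "motion": "0,0,0,0.4,0,0,0;0,0,0,0.8,0,0,0;0,0,0,0.8,0,0,0"
}}

```text
clock: 12.05
tool_pos: [0.4654, 0.0108, 0.0738]
eef_rot: [0.997, 0.08, 0.0, 0.0]
contact_force: [-0.9, 1.0, 5.7]
opening: 0.129
finger_force: 45.0
```

Seated, with the spring just starting to resist (5.7 N). Now press to the stop.

In the tool's units: 0.005 m is 1, 0.004 m is 0.8.

>>> {"op": "jog_arm", "data": {
  "motion": "0,0,0,0.4,0,0,0;0,0,0,0.8,0,0,0;0,0,0,1,0,0,0;0,0,0,1,0,0,0"
}}

```text
clock: 12.45
tool_pos: [0.4655, 0.0108, 0.0697]
eef_rot: [0.997, 0.08, 0.001, 0.0]
contact_force: [-0.8, 0.4, 13.9]
opening: 0.13
finger_force: 45.0
```

>>> {"op": "jog_arm", "data": {
  "motion": "0,0,0,0.4,0,0,0;0,0,0,0.6,0,0,0;0,0,0,0.6,0,0,0;0,0,0,0.6,0,0,0"
}}

```text
clock: 12.85
tool_pos: [0.4657, 0.0108, 0.0689]
eef_rot: [0.997, 0.08, 0.002, 0.0]
contact_force: [-3.4, 0.8, 40.6]
opening: 0.129
finger_force: 45.8
```

In the tool's units: -0.0015 m is -0.3, -0.001 m is -0.2.

>>> {"op": "jog_arm", "data": {
  "motion": "0,0,0,-0.2,0,0,0;0,0,0,-0.3,0,0,0;0,0,0,-0.3,0,0,0;0,0,0,-0.3,0,0,0"
}}

```text
clock: 13.25
tool_pos: [0.4656, 0.0108, 0.0693]
eef_rot: [0.997, 0.08, 0.001, 0.0]
contact_force: [-3.2, 1.0, 26.0]
opening: 0.131
finger_force: 45.0
```

```bash
python3 w.py wk5
```

Run:
```python
from h import *
a=cv2.imread('pics/wk5.png')
s=r.snapshot('scene')[:,:,::-1]
f=lambda i,x0,y0,x1,y1,s:cv2.resize(i[y0:y1,x0:x1],None,fx=s,fy=s,interpolation=cv2.INTER_CUBIC)
cv2.imwrite('pics/m8.png',np.hstack([f(a,130,120,330,320,2),f(s,180,220,300,340,400/120)]))
```

```text
(no output)
```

View pics/m8.png

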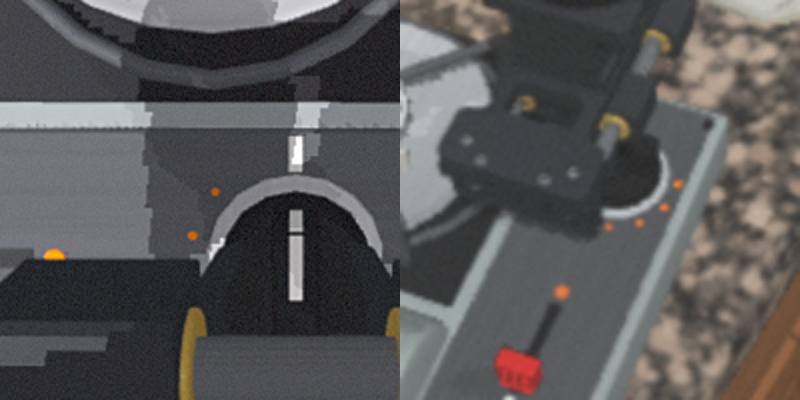

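The knob sits low over the bezel with its pointer (295,215) in line with the tick (295,155). The red lever at (518,370) is at the white-dot end. A steady 26 N holds the stem at its stop, so I'm handing in.

```bash
python3 -c "
from plant import r
print(r.finish_job())"
```

```text
the job is handed in; nothing more can be done
None
```

I slid the lever to its released end, fitted the knob with its pointer at the tick, and handed in with the gripper still holding it pressed to the stem's stop at about 26 N. I kept clear of the pod; no verdict came back.

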